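Seat a plate on its dowels and clamp it

ROBOT

A 7-joint arm with a two-finger parallel gripper is mounted at the origin on a cart in front of the work surface, level with it; the furniture and walls round the work are solid. World frame = base frame: x ahead of the robot, y to its left, z up, the work surface at z = 0. Lengths are in m, angles in rad, forces in N, time in s.
With the tool pointing down it reaches from about 0.4 to 0.85 m from the base axis. Payload 4.5 kg.
Tool frame: the origin (TCP) lies at the very end of the fingers, on their centre line; the grasp point (between the pads) lies 19 mm behind it; z points along the fingers, y is the line along which they close (so a half turn about z gives the same grasp; the last joint's range is limited). The gripper opens to 88 mm and grips with 3 to 60 N. Pads are 18 mm wide; open, the fingers measure 123 mm over their backs; the gripper's body (75 mm by 187 mm) begins 45 mm behind the grasp point.
Start: joints at [-1.163, 0.689, -0.195, 1.565, 0.157, 0.902, -0.215], TCP at [0.228, 0.582, 0.239] pointing down, gripper open.
Joint ranges: [-3.01, 3.01], [-0.46, 2.08], [-1.47, 1.51], [0.13, 2.56], [-1, 4.14], [0.04, 2.09], [-2.66, 2.66]. Speed limits (rad/s): [2.57, 2.57, 3.14, 3.14, 3.14, 3.14, 3.14].

INTERFACE

Orientations are given as a unit quaternion [x, y, z, w].
In Python, from plant import r gives the robot as it stands. The module is installed in compiled form; this text tells all that it offers.
- The arm moves only by the tool step_arm, never from a script. Its argument "increments" is a list of rows, each a list of 2 entries, a list of its own where there are three numbers: the shift along the world's x, y, z in cm, then the turn, a rotation vector about the world's x, y, z in degrees. A call has exactly 10 rows; each row shifts and turns the commanded pose from where the row before left it; what a row does not reach is not made up. A row lasts 1/10 s, in which the tool goes at most 50 mm and 8.59 degrees, less where a joint would pass 70% of its speed; a pose out of reach is approached as far as the arm can. A call is refused whole if a number of a shift passes 5 or a number of a turn 8.59, either way. A call with a gripper value outside its range is refused whole. "fingers" is the opening, from 0 (shut) to 1 (fully open), set as the call begins (left out, the last holds). The fingers move at their own pace and stop on an object; "grip_force" is the grip in N (left out, the last holds). Time passes only in rows, so rows that do not move let the fingers close, or fill a call up. It gives the time, the measured TCP pose, the force, the opening and the grip force at its end, in the units of the state.
- r.get_state(): the state, without advancing time (a new reading comes with each control period).
- r.snapshot(name): name is "side" or "top" or "wrist"; returns (picture, depth): 420x560x3 uint8, red, green, blue; 420x560 float32, m along the optical axis (not along the pixel's ray), 0 where there is no reading.
- r.calibration(name): a dict with "fov_y" (degrees; the focal length in pixels is half the picture's height over the tangent of half this angle, whatever the lens; pixels are square), "cx", "cy" (the principal point, pixels), "R" (3x3) and "t" (3): a world point X has camera coordinates R X + t. Camera axes: x right, y down, z forward; pixel columns grow to the right and rows downward; lengths in m; the calibration is good to about 2 mm. A picture is of the moment at which its call begins: read the wrist's pose just before it. calibration takes no time and is no camera call; for the wrist camera it gives the pose at the moment of the call.
- r.finish_job(): hands the job in; it is judged then, once.
The state is a dict: "clock": time; "q": joint angles; "qd": joint speeds; "joint_torque": joint torques, N m; "tool_pos": TCP position; "eef_rot": TCP orientation; "contact_force": force on the tool from outside, world axes, zero at the start; "moment": the same for the moment, N m; "opening": opening from 0.0 (shut) to 1.0 (fully open); "finger_force": force on a finger pad.
Only numpy, scipy, OpenCV 4.12 (cv2) and the standard library are available. Lean on these libraries where they do the work, as an engineer would, in place of code of your own. Each camera call takes 0.05 s, during which the arm holds its last target. There are 200 camera calls.

TASK

Seat the loose aluminium plate in the drilling fixture with light touches of the shut fingertips, gripping and lifting nothing: first nudge the middle of its long side until it lies flush against the two side dowels, still short of the end dowel; then nudge the middle of its free short end until it meets the end dowel; and only when it is home on all three press the red handle of the clamp on this dark fixture (not the silver one at the edge of the bench) all the way down. Do not shove hard, and leave everything else on the bench where it is.

Things in the scene. Friction and masses are not known exactly. Their poses are not given: they have to be found in the camera images.
- fixture: dark steel drilling fixture fixed to the bench, base 280 x 120 x 12 mm. Origin: on its underside, below the centre of the seated plate; z up. The base spans x -105..+175, y -70..+50 mm in this frame, top at z 12 mm. The plate is pushed along this frame's +y onto the two side dowels and along its +x onto the end dowel
- side_dowels (a point): point midway between the plate-side faces of the two side dowels, at (-10, 24, 30) mm in the fixture's frame, level with their tops. They are bright upright pins, 12 mm in diameter, 18 mm high above the base, axes at (-60, 30) and (+40, 30) mm in the fixture's frame
- end_dowel (a point): plate-side face of the single end dowel, at (70, 0, 30) mm in the fixture's frame, level with its top; same pin, axis at (76, 0) mm. Behind it the clamp's pedestal spans x 100..152, y -25..25 mm, up to z 67 mm
- plate: loose aluminium plate 140 (x) x 48 (y) x 24 (z) mm with five holes, about 0.42 kg, lying on the base; 2 to 4 N slide it. Origin: centre of its underside. Seated, it is at (0, 0, 12) mm in the fixture's frame with the same x direction; it starts 10 to 22 mm short of that along the fixture's x and 8 to 17 mm short along y, turned up to 0.06 rad
- side_spot (a point): first spot: middle of the plate's long side away from the two dowels, at (0, -24, 14) mm in the plate's frame; nudge it along the fixture's +y; 5 to 12 N there bring a turned plate square onto both dowels
- end_spot (a point): second spot: middle of the plate's free short end, away from the end dowel, at (-70, 0, 14) mm in the plate's frame; nudge it along the fixture's +x
- clamp_foot (a point): underside of the rubber foot (17 mm in diameter) on the clamp bar. Open, the bar stands up over the pedestal to about z 150 mm above the bench; shut, the foot stands on the plate at (40, 0, 36) mm in the fixture's frame and the bar's top is at z 75 mm
- clamp_handle (a joint): angle of the clamp's handle: 1.05 rad wide open (handle sticking up; it starts at 0.9 to 1.05), 0 fully down (handle level, bar holding the plate). The bar is linked to it (toggle) and needs no touch. The handle stays where it is left; about 3 to 5 N on the grip move it, and it stops rigidly at 0
- red_grip (a point): middle of the red handle grip, on its axis; the grip is 17 mm in diameter and 76 mm long (this point +-38 mm) and lies along this point's x axis, away from the hinge; the point's z is the upper side, where it is pressed
- handle_hinge (a point): the hinge of the handle, 75 mm from red_grip, at (135, 0, 58) mm in the fixture's frame; the hinge axis is the fixture's y. At angle a, red_grip lies at (135 + 75 cos a, 0, 58 + 75 sin a) mm in the fixture's frame
- oil_bottle: small oiler with a red nozzle, 34 x 33 x 95 mm, standing; to be left alone
- solder_reel: white wire reel, 60 mm in diameter, 50 mm high; to be left alone
- stop_block: aluminium block 36 x 60 x 22 mm; to be left alone
- caliper: digital caliper lying flat, 72 x 185 x 10 mm; to be left alone
- screwdriver: orange screwdriver, 27 x 190 x 27 mm, lying; to be left alone
- marker: blue marker pen, 14 x 136 x 14 mm, lying; to be left alone
- multimeter: orange handheld meter, 170 x 85 x 44 mm, lying; to be left alone

How it is judged:
On the way, in this order (a step that is already met when the one before it is completed fails the run):
1. the plate lies flush against the two side dowels (within 2 mm, 0.03 rad), still at least 4 mm short of the end dowel, clamp open (y of plate in the frame of fixture above -0.002 m and angle between the x axis of plate and the x axis of fixture, either way round below 0.03 rad and x of plate in the frame of fixture below -0.004 m and value of joint clamp_handle above 0.7 rad), for 0.2 s.
2. the plate is home against all three dowels (within 2 mm, 0.03 rad), clamp still open (y of plate in the frame of fixture above -0.002 m and angle between the x axis of plate and the x axis of fixture, either way round below 0.03 rad and x of plate in the frame of fixture above -0.002 m and value of joint clamp_handle above 0.7 rad), for 0.2 s.
3. the clamp handle is pressed fully down (value of joint clamp_handle below 0.06 rad), for 0.1 s.
At the end, for the whole second after the job is handed in: The plate rests flat on the base against all three dowels (origin within 2 mm of its seated place along the fixture's x, y and z, turned less than 0.03 rad) and the clamp handle is down (below 0.06 rad), all at rest (x of plate in the frame of fixture between -0.002 and 0.002 m and y of plate in the frame of fixture between -0.002 and 0.002 m and z of plate in the frame of fixture between 0.01 and 0.014 m and angle between the x axis of plate and the x axis of fixture, either way round below 0.03 rad and value of joint clamp_handle below 0.06 rad and linear speed of plate below 0.01 m/s); the robot touches nothing.
It fails at once if the plate is lifted more than 6 mm off the base or tipped more than 0.15 rad (z of plate in the frame of fixture above 0.018 m or angle between plate's own z axis and vertical above 0.15 rad).
It fails at once if the plate is straddled by the fingers as for a grasp (x of the grasp point in the frame of plate between -0.068 and 0.068 m and y of the grasp point in the frame of plate between -0.022 and 0.022 m and z of the grasp point in the frame of plate below 0.032 m).
It fails at once if the red grip is taken between the fingers (x of the grasp point in the frame of red_grip between -0.04 and 0.04 m and y of the grasp point in the frame of red_grip between -0.008 and 0.008 m and z of the grasp point in the frame of red_grip between -0.008 and 0.008 m).
It fails at once if a hard shove: more than 40 N on the plate, or more than 60 N on the fixture with its clamp (contact force between any of the arm, the fingers and plate above 40 N or contact force between any of the fingers, the arm and fixture above 60 N).
It fails at once if something else on the bench is moved more than 15 mm (distance of any of oil_bottle, solder_reel, stop_block, caliper, screwdriver, marker, multimeter from where it was at the start of the episode above 0.015 m).
It also fails if it takes over 58 s, if anything falls off the work surface, if the arm or the gripper's body presses on something with over 40 N, if the wrist force passes 120 N, or if a joint passes its speed limit or range.

## Working session

There is one attempt and no reset: what is moved stays moved. The work goes in short steps, Python scripts to look and compute and a tool call to move; the robot and the scene stay as the last step left them, time stands still between calls to the robot, and variables do not carry over. Pictures are saved under pics/ and viewed, at most 10 in all, crops included, and the job is handed in when it is done.

Besides the shell and the picture viewer there is one more tool, called after "Emit:" by a JSON object that holds its "op" and its "data", one argument or row to a line. step_arm: Moves the arm, as the interface text tells. Its arguments: {"type":"object","properties":{"increments":{"type":"array","items":{"type":"array"}},"fingers":{"type":"number"},"grip_force":{"type":"number"}},"required":["increments"]}

```bash
mkdir -p pics
cat > h.py <<'E'
import numpy as np, cv2
from plant import r
def snap(n,f):
    c=r.calibration(n); p,d=r.snapshot(n)
    cv2.imwrite(f'pics/{f}.png',p[...,::-1]); np.savez(f'pics/{f}.npz',d=d,p=p,**{k:np.array(v) for k,v in c.items()})
def load(f):
    return np.load(f'pics/{f}.npz')
def w(z,u,v,depth=None,height=None):
    f=210/np.tan(np.radians(float(z['fov_y']))/2)
    ray=np.array([(u-z['cx'])/f,(v-z['cy'])/f,1.])
    R=z['R'];t=z['t']
    if height is not None:
        o=-R.T@t; k=R.T@ray; return o+k*(height-o[2])/k[2]
    if depth is None:
        depth=float(z['d'][int(v),int(u)])
    return R.T@(ray*depth-t)
def pix(z,X):
    f=210/np.tan(np.radians(float(z['fov_y']))/2)
    c=z['R']@np.array(X)+z['t']; return c[:2]/c[2]*f+[z['cx'],z['cy']]
E
python3 - <<'E'
from h import *
s=r.get_state(); print(s['clock'],s['tool_pos'],s['eef_rot'],s['contact_force'],s['opening'])
snap('top','t0'); snap('side','s0')
for n in('t0','s0'):
    z=load(n); print(z['fov_y'],z['R'].round(3).tolist(),z['t'])
a=cv2.imread('pics/t0.png');b=cv2.imread('pics/s0.png')
cv2.imwrite('pics/t0v.png',cv2.resize(a,(800,600)))
E
```

```text
0.0 [0.22801507 0.58125066 0.23790834] [ 1.85734283e-01  9.82599577e-01 -9.15449937e-04 -9.59183125e-05] [0.32195916 0.94176235 0.28510519] 1.0032842040815033
45.34020510528219 [[-0.093, -0.996, 0.004], [-0.967, 0.089, -0.238], [0.237, -0.026, -0.971]] [-0.22934226  0.54576177  1.0733979 ]
55.22282193318175 [[-0.972, -0.233, -0.013], [-0.131, 0.59, -0.797], [0.193, -0.773, -0.604]] [0.43652414 0.29720441 0.63612512]
```

View pics/t0v.png

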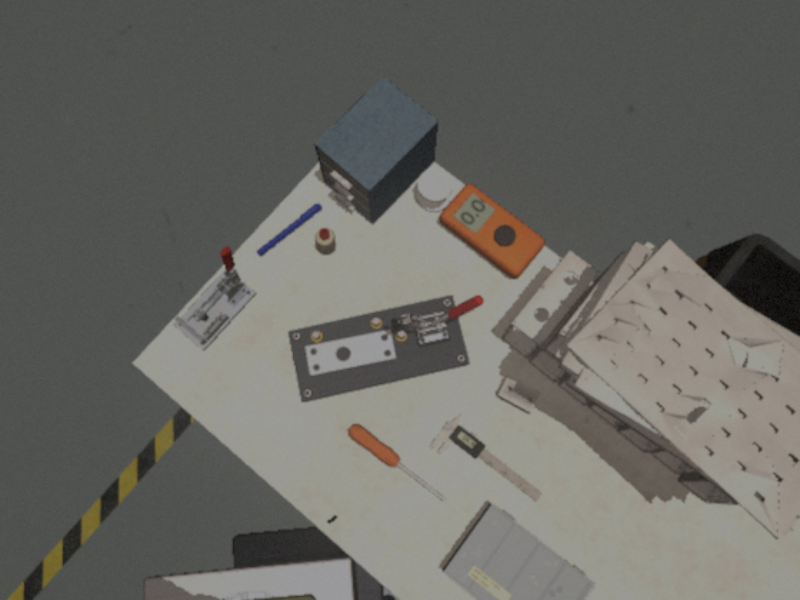

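View pics/s0.png

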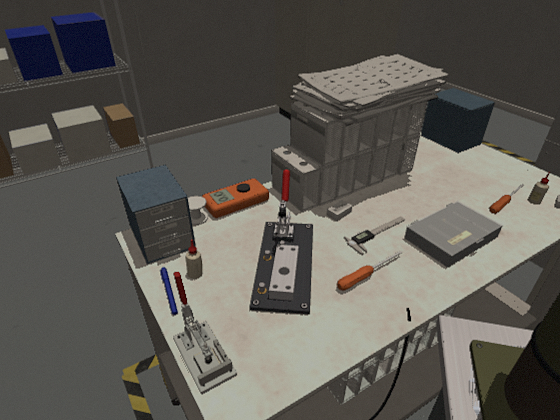

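The top view (800x600) shows the fixture at about (290–485, 295–400), with its red handle to the right at (465,307). The silver clamp decoy is at the left edge. I'll enlarge the fixture.

Run:
```python
from h import *
a=cv2.imread('pics/t0.png')[195:295,195:345]
cv2.imwrite('pics/t0c.png',cv2.resize(a,None,fx=5.3333,fy=5.3333,interpolation=cv2.INTER_CUBIC))
z=load('t0'); print(pix(z,[.228,.582,.239]),pix(z,[0,0,0]),pix(z,[.5,.3,0]))
```

```text
[-191.37354843  397.94531131] [174.66763415 470.6987355 ] [ 38.21389669 252.85306602]
```

View pics/t0c.png

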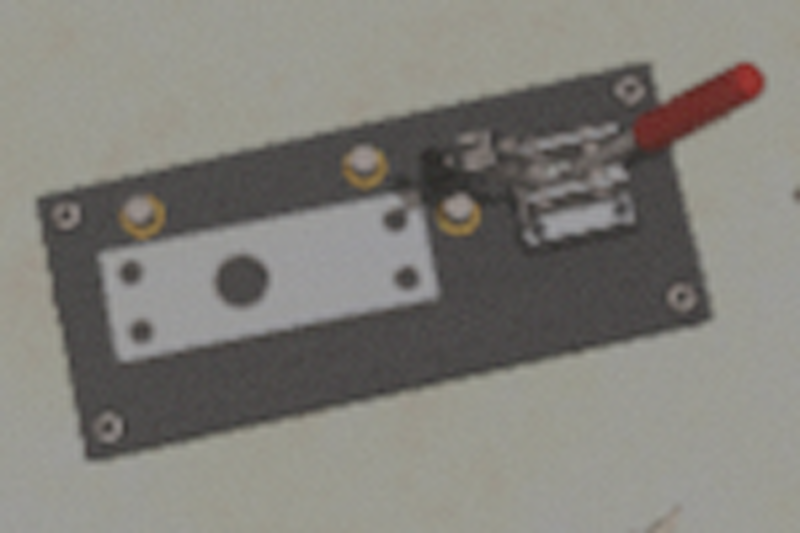

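Crop shows base corners at (38,200), (650,65), (710,320), (88,460), and plate top corners at (100,252), (426,190), (438,298), (118,362). The handle points right.

```bash
cat >> h.py <<'E'
def fit(F,W):  # 2D rigid
    F=np.array(F,float);W=np.array(W)[:,:2]
    a=F-F.mean(0);b=W-W.mean(0)
    th=np.arctan2((a[:,0]*b[:,1]-a[:,1]*b[:,0]).sum(),(a*b).sum())
    R=np.array([[np.cos(th),-np.sin(th)],[np.sin(th),np.cos(th)]])
    o=W.mean(0)-R@F.mean(0)
    return th,o,np.linalg.norm(F@R.T+o-W,axis=1)
E
python3 - <<'E'
from h import *
z=load('t0')
q=lambda L,h:[w(z,(U+.5)/5.33333-.5+195,(V+.5)/5.33333-.5+195,height=h) for U,V in L]
B=q([(38,200),(650,65),(710,320),(88,460)],.012)
th,o,e=fit(np.array([(-105,50),(175,50),(175,-70),(-105,-70)])/1e3,B); print('fix',th,np.degrees(th),o,e)
P=q([(100,252),(426,190),(438,298),(118,362)],.036)
tp,op,e=fit(np.array([(-70,24),(70,24),(70,-24),(-70,-24)])/1e3,P)
c,s=np.cos(th),np.sin(th);R=np.array([[c,-s],[s,c]])
print('plate',tp-th,R.T@(op-o),e)
for n,p in [('end_app',(-.11,-.01)),('side_app',(-.015,-.06)),('grip',(.21,0))]: print(n,o+R@p)
print([ (k,(R.T@(w(z,u*.7,v*.7,height=h)[:2]-o)).round(3)) for k,u,v,h in [('driver',350,430,.013),('bottle',325,240,.09),('boxR',498,335,.1),('silver',255,290,.03),('boxtl',372,222,.05),('block',498,390,.02),('meter',520,275,.04)]])
print(np.linalg.norm(o))
print(r.get_state()['q'])
E
```

```text
fix -1.4412997137932828 -82.58039061376859 [ 0.47702591 -0.19695934] [0.00179513 0.0009277  0.00231245 0.00155452]
plate -0.030444909508882567 [-0.00961786 -0.01162932] [0.0005484  0.00247482 0.001455   0.00085293]
end_app [ 0.45290479 -0.08917172]
side_app [ 0.41559126 -0.18983304]
grip [ 0.50414426 -0.40520102]
[('driver', array([-0.037, -0.131])), ('bottle', array([-0.011,  0.163])), ('boxR', array([ 0.217, -0.048])), ('silver', array([-0.142,  0.125])), ('boxtl', array([0.07 , 0.191])), ('block', array([ 0.209, -0.122])), ('meter', array([0.288, 0.052]))]
0.5160878805295813
[-1.16322862  0.68991979 -0.19451536  1.56623819  0.15727417  0.90250729
 -0.21512776]
```

Emit:
{"op": "step_arm", "data": {
  "increments": [
    [[2,-2.8,0],[0,0,-6]],
    [[2,-2.8,0],[0,0,-6]],
    [[2,-2.8,0],[0,0,-6]],
    [[2,-2.8,0],[0,0,-6]],
    [[2,-2.8,0],[0,0,-6]],
    [[2,-2.8,0],[0,0,-6]],
    [[2,-2.8,0],[0,0,-6]],
    [[2,-2.8,0],[0,0,-6]],
    [[2,-2.8,0],[0,0,-6]],
    [[2,-2.8,0],[0,0,-6]]
  ],
  "fingers": 0,
  "grip_force": 20
}}

```text
clock: 1.1
tool_pos: [0.4286, 0.3006, 0.2385]
eef_rot: [0.654, 0.757, -0.0, -0.0]
contact_force: [0.3, -0.2, -1.2]
opening: 0.118
finger_force: 0.0
```

Run:
```python
from h import *
from scipy.spatial.transform import Rotation as Ro
s=r.get_state(); print(s['clock'],s['tool_pos'],Ro.from_quat(s['eef_rot']).as_matrix().round(3).tolist(),s['q'].round(2) if hasattr(s['q'],'round') else s['q'],s['opening'])
z=load('t0');d=z['d'];f=210/np.tan(np.radians(float(z['fov_y']))/2)
v,u=np.mgrid[:420,:560];C=np.stack([(u-z['cx'])/f*d,(v-z['cy'])/f*d,d],-1)
W=(C-z['t'])@z['R']
th=-1.4413;o=np.array([.477,-.197]);R=np.array([[np.cos(th),-np.sin(th)],[np.sin(th),np.cos(th)]])
F=(W[...,:2]-o)@R; ok=d>0
H=np.full((14,20),-1.)
for i,y in enumerate(np.arange(.25,-.45,-.05)):
  for j,x in enumerate(np.arange(-.45,.55,.05)):
    m=ok&(abs(F[...,0]-x)<.025)&(abs(F[...,1]-y)<.025)
    if m.any():H[i,j]=W[...,2][m].max()
print('x',np.arange(-45,55,5))
for i,y in enumerate(range(25,-45,-5)): print(y,(H[i]*100).round().astype(int))
```

```text
1.1 [0.42863088 0.30056954 0.23853136] [[-0.145, 0.989, -0.0], [0.989, 0.145, -0.0], [-0.0, -0.0, -1.0]] [-0.74  0.56  0.07  1.88 -0.06  0.71 -0.5 ] 0.1175481249040226
x [-45 -40 -35 -30 -25 -20 -15 -10  -5   0   5  10  15  20  25  30  35  40
  45  50]
25 [-100 -100 -100 -100 -100 -100    0    1    2   15   15   15   15    6
    3 -100 -100 -100 -100 -100]
20 [-100 -100 -100 -100 -100    1    1    2    6   10   15   15    5    6
    4    4 -100 -100 -100 -100]
15 [-100 -100 -100    0    1    7   15    1    5    8    1    1    1    4
    5    5    3 -100 -100 -100]
10 [-100 -100    0    3    7    5    2    1    1    1    0    1    1    1
    5    5    4 -100 -100 -100]
5 [ -77 -100    1    1    4    3    1    2    3    2    3    2    2    1
    4   12   13   12 -100 -100]
0 [ -76  -77    1    1    1    1    1    4    4    4   13   14   14   16
   13   13   29   31   30 -100]
-5 [ -76  -77 -100    0    0    1    1    4    4    4    4    2    3    1
   13   29   30   30   30 -100]
-10 [ -77  -77  -77 -100    1    1    1    1    2    1    1    1    1    3
   30   30   30   30   30   30]
-15 [ -77  -76  -77  -77 -100    0    1    1    3    3    1    1    2    3
   30   30   30   30   30   30]
-20 [-77 -77 -77 -77 -77   0   1   1   1   3   2   2   2   1  29  30  30  30
  30  31]
-25 [ -76  -67  -67  -67  -76 -100    1    3    1    1    2    2    1    1
    1   29   30   31   31   31]
-30 [-77   1   1   1   1   1   1   1   1   1   1   4   4   4   1   1  30  31
  31  31]
-35 [-77 -67   0   1   1   2   2   1   1   1   4   4   5   4   1   1   1  31
  31  31]
-40 [-100 -100 -100 -100 -100 -100  -56    1    0    1    4    5    4    4
    4    1    1    1   31   26]
```

Emit:
{"op": "step_arm", "data": {
  "increments": [
    [[-0.2,-4.96,0],[0,0,-0.9]],
    [[-0.2,-4.96,0],[0,0,0]],
    [[-0.2,-4.96,0],[0,0,0]],
    [[-0.2,-4.96,0],[0,0,0]],
    [[-0.2,-4.96,0],[0,0,0]],
    [[-0.2,-4.96,0],[0,0,0]],
    [[-0.2,-4.96,0],[0,0,0]],
    [[-0.3,-4.96,0],[0,0,0]],
    [[-0.3,-4.96,0],[0,0,0]],
    [[-0.3,-4.96,0],[0,0,0]]
  ]
}}

```text
clock: 2.1
tool_pos: [0.4046, -0.196, 0.2387]
eef_rot: [0.658, 0.753, 0.0, -0.0]
contact_force: [1.6, -0.6, -0.2]
opening: 0.006
finger_force: 0.0
```

Run:
```python
from h import *
from scipy.spatial.transform import Rotation as Ro
s=r.get_state(); print(s['clock'],s['tool_pos'],Ro.from_quat(s['eef_rot']).as_matrix().round(3).tolist(),s['q'],s['opening'],s['contact_force'])
snap('wrist','w1')
cv2.imwrite('pics/w1v.png',cv2.resize(cv2.imread('pics/w1.png'),(800,600)))
z=load('t0');d=z['d'];f=210/np.tan(np.radians(float(z['fov_y']))/2)
v,u=np.mgrid[:420,:560];C=np.stack([(u-z['cx'])/f*d,(v-z['cy'])/f*d,d],-1)
W=(C-z['t'])@z['R']
th=-1.4413;o=np.array([.477,-.197]);R=np.array([[np.cos(th),-np.sin(th)],[np.sin(th),np.cos(th)]])
F=(W[...,:2]-o)@R; ok=d>0
for y in np.arange(.1,-.16,-.02):
    l=[]
    for h in(.06,.1,.16,.25):
        m=ok&(abs(F[...,1]-y)<.01)&(W[...,2]>h)&(F[...,0]>.18)
        l.append(F[...,0][m].min().round(3) if m.any() else None)
    print(y.round(2),l)
```

```text
2.1 [ 0.40464581 -0.19600655  0.23866028] [[-0.134, 0.991, -0.0], [0.991, 0.134, 0.0], [0.0, -0.0, -1.0]] [ 0.35450477  0.4668657  -0.00862856  2.07789125  0.00639951  0.59700949
  0.47579319] 0.006282793710989656 [ 1.60212336 -0.5924173  -0.22138244]
0.1 [None, None, None, None]
0.08 [None, None, None, None]
0.06 [np.float64(0.35), np.float64(0.35), None, None]
0.04 [np.float64(0.327), np.float64(0.327), None, None]
0.02 [np.float64(0.3), np.float64(0.3), None, None]
-0.0 [np.float64(0.18), np.float64(0.18), np.float64(0.37), np.float64(0.38)]
-0.02 [np.float64(0.245), np.float64(0.248), np.float64(0.343), np.float64(0.356)]
-0.04 [np.float64(0.237), np.float64(0.237), np.float64(0.318), np.float64(0.334)]
-0.06 [np.float64(0.248), np.float64(0.248), np.float64(0.294), np.float64(0.309)]
-0.08 [np.float64(0.262), np.float64(0.262), np.float64(0.272), np.float64(0.286)]
-0.1 [np.float64(0.26), np.float64(0.26), np.float64(0.26), np.float64(0.26)]
-0.12 [np.float64(0.251), np.float64(0.251), np.float64(0.251), np.float64(0.251)]
-0.14 [np.float64(0.251), np.float64(0.251), np.float64(0.251), np.float64(0.251)]
```

View pics/w1v.png

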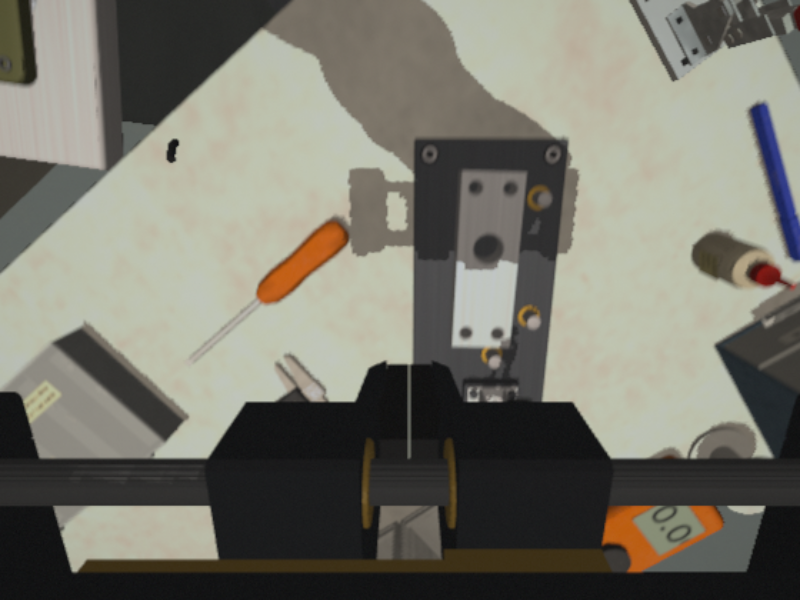

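Wrist view (800x600): plate top corners at (462,171), (527,171), (517,346), (452,346), base corners at (414,140) and (567,138), and dowel tops at (543,200), (533,319), (494,360). The shut fingertips are at (410,365).

Run:
```python
from h import *
z=load('w1')
q=lambda L,h:[w(z,(U+.5)*.7-.5,(V+.5)*.7-.5,height=h) for U,V in L]
B=q([(414,140),(567,138)],.012)+q([(543,200),(533,319),(494,360)],.03)
th,o,e=fit(np.array([(-105,-70),(-105,50),(-60,30),(40,30),(76,0)])/1e3,B); print('fix',th,np.degrees(th),o,e)
P=q([(462,171),(527,171),(517,346),(452,346)],.036)
tp,op,e=fit(np.array([(-70,-24),(-70,24),(70,24),(70,-24)])/1e3,P)
c,s=np.cos(th),np.sin(th);R=np.array([[c,-s],[s,c]])
pp=R.T@(op-o);print('plate',tp-th,pp,e)
tc=np.array(r.get_state()['tool_pos']);print('tcp in fix',R.T@(tc[:2]-o))
```

```text
fix -1.4325226748623485 -82.07750332640404 [ 0.47808027 -0.19671931] [0.00239903 0.00096168 0.00117452 0.00245779 0.00158534]
plate -0.0054862843033367525 [-0.01065814 -0.0098861 ] [0.00035137 0.00022121 0.00295083 0.00298351]
tcp in fix [-0.00056403 -0.07568161]
```

Emit:
{"op": "step_arm", "data": {
  "increments": [
    [[0,0,-3],[0,0,0]],
    [[0,0,-3],[0,0,0]],
    [[0,0,-3],[0,0,0]],
    [[0,0,-3],[0,0,0]],
    [[0,0,-3],[0,0,0]],
    [[0,0,-2],[0,0,0]],
    [[0,0,-1],[0,0,0]],
    [[0,0,0],[0,0,0]],
    [[0,0,0],[0,0,0]],
    [[0,0,0],[0,0,0]]
  ]
}}

```text
clock: 3.15
tool_pos: [0.4058, -0.1943, 0.0597]
eef_rot: [0.658, 0.753, 0.0, 0.001]
contact_force: [-0.2, -0.7, 0.9]
opening: 0.004
finger_force: 0.0
```

Emit:
{"op": "step_arm", "data": {
  "increments": [
    [[0,-0.1,-1],[0,0,0]],
    [[0,0,-1],[0,0,0]],
    [[0,0,-1],[0,0,0]],
    [[0,0,-0.7],[0,0,0]],
    [[0.5,0,0],[0,0,0]],
    [[0.3,0,0],[0,0,0]],
    [[0,0,0],[0,0,0]],
    [[0,0,0],[0,0,0]],
    [[0,0,0],[0,0,0]],
    [[0,0,0],[0,0,0]]
  ]
}}

```text
clock: 4.15
tool_pos: [0.4168, -0.1969, 0.0253]
eef_rot: [0.658, 0.753, -0.001, -0.004]
contact_force: [0.7, 0.6, 0.5]
opening: 0.007
finger_force: 0.0
```

Run:
```python
from h import *
s=r.get_state(); print(s['clock'],s['tool_pos'],s['contact_force'])
snap('wrist','w2')
cv2.imwrite('pics/w2v.png',cv2.resize(cv2.imread('pics/w2.png'),(800,600)))
```

```text
4.15 [ 0.41684598 -0.19694871  0.02534665] [0.68181317 0.62376725 0.51975272]
```

View pics/w2v.png

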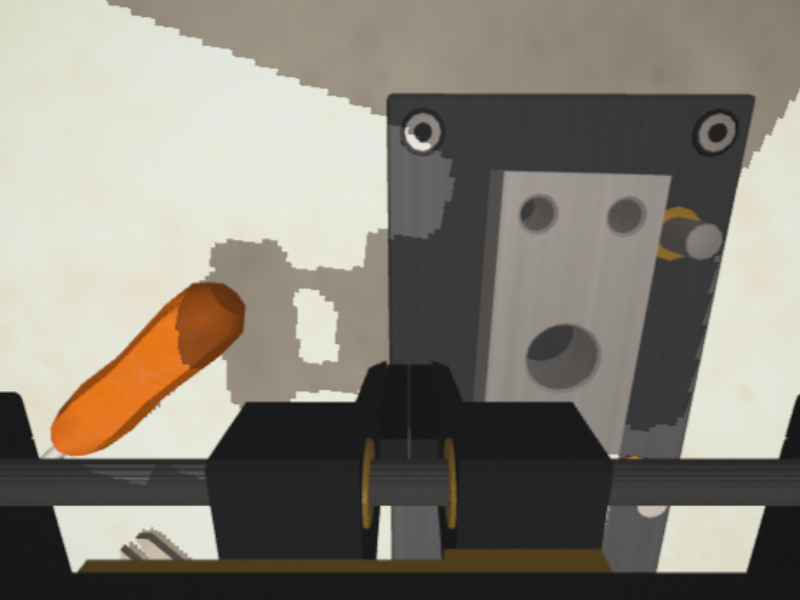

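Tip at (410,365), about 70 px (~15 mm) left of the plate side at x≈485. I'll advance along fixture +y.

Emit:
{"op": "step_arm", "data": {
  "increments": [
    [[0.2,0.03,0],[0,0,0]],
    [[0.2,0.03,0],[0,0,0]],
    [[0.2,0.03,0],[0,0,0]],
    [[0.2,0.03,0],[0,0,0]],
    [[0.2,0.03,0],[0,0,0]],
    [[0.15,0.02,0],[0,0,0]],
    [[0.1,0.01,0],[0,0,0]],
    [[0.1,0.01,0],[0,0,0]],
    [[0.1,0.01,0],[0,0,0]],
    [[0.1,0.01,0],[0,0,0]]
  ]
}}

```text
clock: 5.2
tool_pos: [0.4322, -0.1948, 0.0252]
eef_rot: [0.658, 0.753, -0.001, -0.004]
contact_force: [-2.9, -0.3, 0.5]
opening: 0.007
finger_force: 1.3
```

Emit:
{"op": "step_arm", "data": {
  "increments": [
    [[0.1,0.01,0],[0,0,0]],
    [[0.1,0.01,0],[0,0,0]],
    [[0.1,0.01,0],[0,0,0]],
    [[0.1,0.02,0],[0,0,0]],
    [[0.1,0.01,0],[0,0,0]],
    [[0,0,0],[0,0,0]],
    [[0,0,0],[0,0,0]],
    [[0,0,0],[0,0,0]],
    [[0,0,0],[0,0,0]],
    [[0,0,0],[0,0,0]]
  ]
}}

```text
clock: 6.2
tool_pos: [0.4379, -0.1942, 0.0252]
eef_rot: [0.658, 0.753, -0.001, -0.003]
contact_force: [-1.0, 0.4, -0.1]
opening: 0.004
finger_force: 0.4
```

Emit:
{"op": "step_arm", "data": {
  "increments": [
    [[0.1,0.01,0],[0,0,0]],
    [[0.1,0.01,0],[0,0,0]],
    [[0.1,0.01,0],[0,0,0]],
    [[0.1,0.02,0],[0,0,0]],
    [[0,0,0],[0,0,0]],
    [[0,0,0],[0,0,0]],
    [[0,0,0],[0,0,0]],
    [[0,0,0],[0,0,0]],
    [[0,0,0],[0,0,0]],
    [[0,0,0],[0,0,0]]
  ]
}}

```text
clock: 7.2
tool_pos: [0.4404, -0.1937, 0.0252]
eef_rot: [0.658, 0.753, -0.002, -0.005]
contact_force: [-5.3, 0.3, 2.9]
opening: 0.003
finger_force: 2.7
```

Run:
```python
from h import *
s=r.get_state(); print(s['clock'],s['tool_pos'],s['contact_force'])
snap('wrist','w3')
cv2.imwrite('pics/w3v.png',cv2.resize(cv2.imread('pics/w3.png'),(800,600)))
```

```text
7.2 [ 0.44037638 -0.19374157  0.02518898] [-5.26565001  0.28003663  2.87283873]
```

View pics/w3v.png

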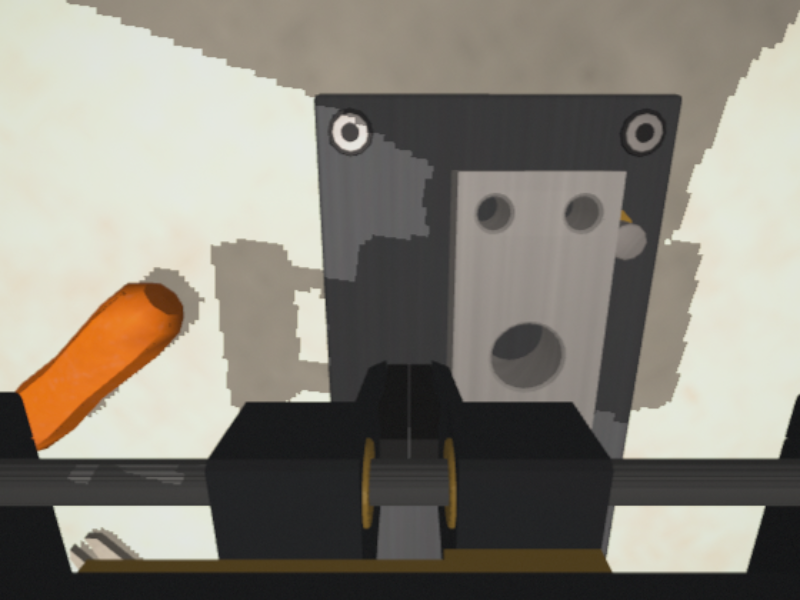

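The plate's right edge now touches the left side dowel near (615,240), with 5 N measured. I'll add a little more to square it.

Emit:
{"op": "step_arm", "data": {
  "increments": [
    [[0.1,0.01,0],[0,0,0]],
    [[0,0,0],[0,0,0]],
    [[0.1,0.01,0],[0,0,0]],
    [[0,0,0],[0,0,0]],
    [[0,0,0],[0,0,0]],
    [[0,0,0],[0,0,0]],
    [[0,0,0],[0,0,0]],
    [[0,0,0],[0,0,0]],
    [[0,0,0],[0,0,0]],
    [[0,0,0],[0,0,0]]
  ]
}}

```text
clock: 8.25
tool_pos: [0.4405, -0.1936, 0.0252]
eef_rot: [0.658, 0.753, -0.003, -0.006]
contact_force: [-8.1, -0.8, 4.7]
opening: 0.006
finger_force: 4.0
```

Emit:
{"op": "step_arm", "data": {
  "increments": [
    [[-0.5,-0.07,0],[0,0,0]],
    [[-1,-0.13,0],[0,0,0]],
    [[-1,-0.13,0],[0,0,0]],
    [[-0.5,-0.07,0],[0,0,0]],
    [[0,0,2],[0,0,0]],
    [[0,0,3],[0,0,0]],
    [[0,0,3],[0,0,0]],
    [[0,0,2],[0,0,0]],
    [[0,0,0],[0,0,0]],
    [[0,0,0],[0,0,0]]
  ]
}}

```text
clock: 9.25
tool_pos: [0.4136, -0.1977, 0.1252]
eef_rot: [0.658, 0.753, -0.001, -0.003]
contact_force: [-1.5, 1.0, 0.0]
opening: 0.006
finger_force: 0.0
```

Emit:
{"op": "step_arm", "data": {
  "increments": [
    [[0,2,0],[0,0,0]],
    [[0,2,0],[0,0,0]],
    [[1,2,0],[0,0,0]],
    [[1,2,0],[0,0,0]],
    [[1,2,0],[0,0,0]],
    [[1,0.7,0],[0,0,0]],
    [[0.9,0,0],[0,0,0]],
    [[0,0,0],[0,0,0]],
    [[0,0,0],[0,0,0]],
    [[0,0,0],[0,0,0]]
  ]
}}

```text
clock: 10.25
tool_pos: [0.4616, -0.0917, 0.1251]
eef_rot: [0.659, 0.752, -0.002, -0.004]
contact_force: [-0.2, -0.6, 0.8]
opening: 0.008
finger_force: 0.0
```

Run:
```python
from h import *
s=r.get_state(); print(s['clock'],s['tool_pos'],s['contact_force'])
snap('top','t4')
a=cv2.imread('pics/t4.png')[195:295,195:345]
cv2.imwrite('pics/t4c.png',cv2.resize(a,None,fx=5.3333,fy=5.3333,interpolation=cv2.INTER_CUBIC))
```

```text
10.25 [ 0.46163052 -0.09171506  0.12506349] [-0.20687729 -0.60721895  0.83058052]
```

View pics/t4c.png

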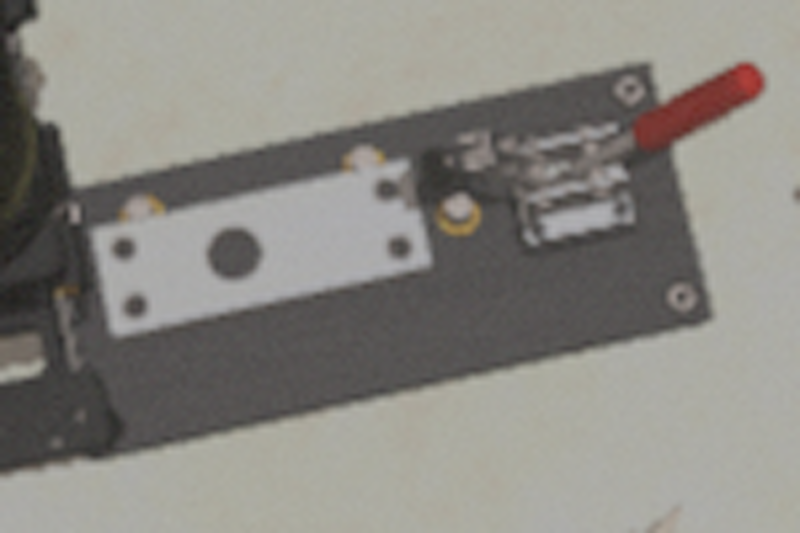

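The plate is flush on both side dowels: its edge slope is 0.22, the same as the base's. It is still about 10 mm short of the end dowel. I'll descend behind the free end.

Emit:
{"op": "step_arm", "data": {
  "increments": [
    [[0,0,-2],[0,0,0]],
    [[0,0,-2],[0,0,0]],
    [[0,0,-2],[0,0,0]],
    [[0,0,-2],[0,0,0]],
    [[0,0,-1],[0,0,0]],
    [[0,0,-0.7],[0,0,0]],
    [[0,0,-0.3],[0,0,0]],
    [[0,0,0],[0,0,0]],
    [[0,0,0],[0,0,0]],
    [[0,0,0],[0,0,0]]
  ]
}}

```text
clock: 11.3
tool_pos: [0.4628, -0.0906, 0.0258]
eef_rot: [0.658, 0.753, -0.001, -0.003]
contact_force: [0.5, 0.6, 0.3]
opening: 0.003
finger_force: 0.0
```

Emit:
{"op": "step_arm", "data": {
  "increments": [
    [[0.03,-0.2,0],[0,0,0]],
    [[0.03,-0.2,0],[0,0,0]],
    [[0.02,-0.2,0],[0,0,0]],
    [[0.03,-0.2,0],[0,0,0]],
    [[0.03,-0.2,0],[0,0,0]],
    [[0.02,-0.1,0],[0,0,0]],
    [[0.01,-0.1,0],[0,0,0]],
    [[0.01,-0.1,0],[0,0,0]],
    [[0.01,-0.1,0],[0,0,0]],
    [[0.01,-0.1,0],[0,0,0]]
  ]
}}

```text
clock: 12.3
tool_pos: [0.4643, -0.1047, 0.0252]
eef_rot: [0.658, 0.753, -0.001, -0.004]
contact_force: [-0.4, 4.0, 0.8]
opening: 0.006
finger_force: 1.7
```

Emit:
{"op": "step_arm", "data": {
  "increments": [
    [[0.01,-0.1,0],[0,0,0]],
    [[0.02,-0.1,0],[0,0,0]],
    [[0.01,-0.1,0],[0,0,0]],
    [[0.01,-0.1,0],[0,0,0]],
    [[0.02,-0.1,0],[0,0,0]],
    [[0.01,-0.1,0],[0,0,0]],
    [[0,0,0],[0,0,0]],
    [[0,0,0],[0,0,0]],
    [[0,0,0],[0,0,0]],
    [[0,0,0],[0,0,0]]
  ]
}}

```text
clock: 13.3
tool_pos: [0.4653, -0.1119, 0.0252]
eef_rot: [0.658, 0.753, -0.001, -0.004]
contact_force: [-0.5, 1.1, -0.6]
opening: 0.009
finger_force: 0.5
```

Emit:
{"op": "step_arm", "data": {
  "increments": [
    [[0.01,-0.1,0],[0,0,0]],
    [[0.02,-0.1,0],[0,0,0]],
    [[0.01,-0.1,0],[0,0,0]],
    [[0.01,-0.1,0],[0,0,0]],
    [[0.01,-0.1,0],[0,0,0]],
    [[0,0,0],[0,0,0]],
    [[0,0,0],[0,0,0]],
    [[0,0,0],[0,0,0]],
    [[0,0,0],[0,0,0]],
    [[0,0,0],[0,0,0]]
  ]
}}

```text
clock: 14.3
tool_pos: [0.4658, -0.1159, 0.0252]
eef_rot: [0.658, 0.753, -0.001, -0.004]
contact_force: [-0.9, 5.1, 0.8]
opening: 0.003
finger_force: 2.6
```

Emit:
{"op": "step_arm", "data": {
  "increments": [
    [[0.01,-0.1,0],[0,0,0]],
    [[0.02,-0.1,0],[0,0,0]],
    [[0.01,-0.1,0],[0,0,0]],
    [[0,0,0],[0,0,0]],
    [[0,0,0],[0,0,0]],
    [[0,0,0],[0,0,0]],
    [[0,0,0],[0,0,0]],
    [[0,0,0],[0,0,0]],
    [[0,0,0],[0,0,0]],
    [[0,0,0],[0,0,0]]
  ]
}}

```text
clock: 15.3
tool_pos: [0.4658, -0.1161, 0.0252]
eef_rot: [0.657, 0.754, 0.0, -0.006]
contact_force: [-1.2, 11.2, 3.7]
opening: 0.004
finger_force: 5.6
```

Emit:
{"op": "step_arm", "data": {
  "increments": [
    [[-0.07,0.5,0],[0,0,0]],
    [[-0.13,1,0],[0,0,0]],
    [[-0.1,1,0],[0,0,0]],
    [[0,0,3],[0,0,0]],
    [[0,0,4],[0,0,0]],
    [[0,0,4],[0,0,0]],
    [[0,0,4],[0,0,0]],
    [[0,0,4],[0,0,0]],
    [[0,0,0],[0,0,0]],
    [[0,0,0],[0,0,0]]
  ]
}}

```text
clock: 16.3
tool_pos: [0.4636, -0.0945, 0.2157]
eef_rot: [0.658, 0.753, -0.001, -0.003]
contact_force: [0.7, 0.2, -0.6]
opening: -0.003
finger_force: 0.0
```

Run:
```python
from h import *
s=r.get_state(); print(s['clock'],s['tool_pos'],s['contact_force'])
snap('top','t5')
a=cv2.imread('pics/t5.png')[195:295,195:345]
cv2.imwrite('pics/t5c.png',cv2.resize(a,None,fx=5.3333,fy=5.3333,interpolation=cv2.INTER_CUBIC))
```

```text
16.3 [ 0.46357184 -0.09450404  0.21572965] [ 0.69953929  0.1593742  -0.56686723]
```

View pics/t5c.png

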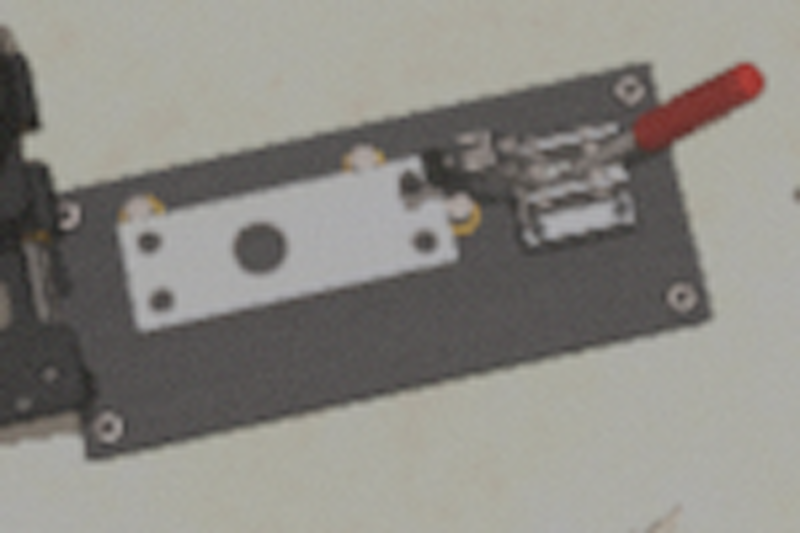

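The plate is home: its end touches the end dowel near (447,212), it lies along both side dowels, and the handle is still up. I'll move above the handle.

Emit:
{"op": "step_arm", "data": {
  "increments": [
    [[0.4,-3,0],[0,0,0]],
    [[0.4,-3,0],[0,0,0]],
    [[0.4,-3,0],[0,0,0]],
    [[0.4,-3,0],[0,0,0]],
    [[0.4,-3,0],[0,0,0]],
    [[0.4,-3,0],[0,0,0]],
    [[0.4,-3,0],[0,0,0]],
    [[0.4,-3,0],[0,0,0]],
    [[0.4,-2,0],[0,0,0]],
    [[0.1,-1.6,0],[0,0,0]]
  ]
}}

```text
clock: 17.35
tool_pos: [0.4993, -0.3716, 0.2123]
eef_rot: [0.659, 0.752, -0.002, -0.006]
contact_force: [0.4, 0.5, 0.2]
opening: 0.006
finger_force: 0.0
```

Emit:
{"op": "step_arm", "data": {
  "increments": [
    [[0,0,0],[0,0,0]],
    [[0,0,-1],[0,0,0]],
    [[0,0,-1],[0,0,0]],
    [[0,0,-1],[0,0,0]],
    [[0,0,-0.5],[0,0,0]],
    [[0,0,-0.5],[0,0,0]],
    [[0,0,-0.5],[0,0,0]],
    [[0,0,-0.5],[0,0,0]],
    [[0,0,0],[0,0,0]],
    [[0,0,0],[0,0,0]]
  ]
}}

```text
clock: 18.35
tool_pos: [0.5003, -0.3706, 0.1653]
eef_rot: [0.658, 0.753, -0.001, -0.004]
contact_force: [0.4, -0.2, -0.5]
opening: 0.005
finger_force: 0.0
```

Run:
```python
from h import *
s=r.get_state(); print(s['clock'],s['tool_pos'],s['contact_force'])
th=np.radians(-82.3);o=np.array([.4775,-.197]);R=np.array([[np.cos(th),-np.sin(th)],[np.sin(th),np.cos(th)]])
print(R.T@(np.array(s['tool_pos'])[:2]-o))
snap('side','s6')
a=cv2.imread('pics/s6.png')[130:280,200:400]
cv2.imwrite('pics/s6c.png',cv2.resize(a,(800,600),interpolation=cv2.INTER_CUBIC))
```

```text
18.35 [ 0.50032206 -0.37063313  0.16527022] [ 0.37699746 -0.23210272 -0.52026624]
[ 0.17512535 -0.00064817]
```

View pics/s6c.png

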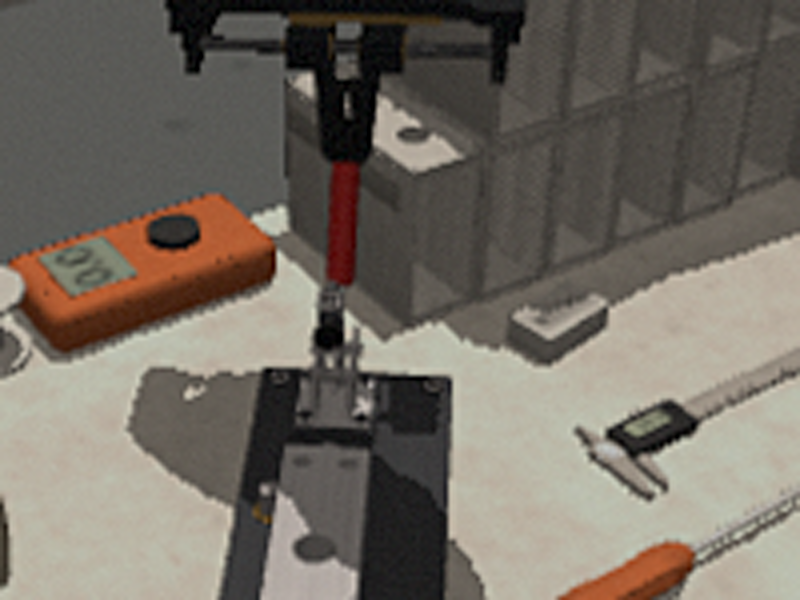

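The fingertip sits right above the red grip, tip at (345,160), laterally aligned. I'll press down.

Emit:
{"op": "step_arm", "data": {
  "increments": [
    [[0,0,-0.4],[0,0,0]],
    [[0,0,-0.4],[0,0,0]],
    [[0,0,-0.4],[0,0,0]],
    [[0,0,-0.4],[0,0,0]],
    [[0,0,-0.4],[0,0,0]],
    [[0,0,-0.4],[0,0,0]],
    [[0,0,-0.4],[0,0,0]],
    [[0,0,-0.4],[0,0,0]],
    [[0,0,-0.4],[0,0,0]],
    [[0,0,-0.4],[0,0,0]]
  ]
}}

```text
clock: 19.4
tool_pos: [0.5004, -0.3707, 0.125]
eef_rot: [0.658, 0.753, -0.001, -0.004]
contact_force: [-0.4, 0.8, 4.8]
opening: 0.006
finger_force: 1.7
```

Emit:
{"op": "step_arm", "data": {
  "increments": [
    [[0,0,-0.3],[0,0,0]],
    [[0,0,-0.3],[0,0,0]],
    [[0,0,-0.3],[0,0,0]],
    [[0,0,-0.3],[0,0,0]],
    [[0,0,-0.3],[0,0,0]],
    [[0,0,-0.3],[0,0,0]],
    [[0,0,-0.3],[0,0,0]],
    [[0,0,-0.3],[0,0,0]],
    [[0,0,-0.3],[0,0,0]],
    [[0,0,-0.3],[0,0,0]]
  ]
}}

```text
clock: 20.4
tool_pos: [0.5005, -0.3713, 0.0952]
eef_rot: [0.658, 0.753, -0.001, -0.003]
contact_force: [-0.1, -1.0, 6.1]
opening: 0.008
finger_force: 2.3
```

Emit:
{"op": "step_arm", "data": {
  "increments": [
    [[0,-0.1,-0.3],[0,0,0]],
    [[0,-0.1,-0.3],[0,0,0]],
    [[0,-0.1,-0.3],[0,0,0]],
    [[0.1,-0.1,-0.3],[0,0,0]],
    [[0,-0.1,-0.3],[0,0,0]],
    [[0,-0.1,-0.3],[0,0,0]],
    [[0,-0.1,-0.2],[0,0,0]],
    [[0,-0.1,-0.2],[0,0,0]],
    [[0,0,-0.1],[0,0,0]],
    [[0,0,-0.1],[0,0,0]]
  ]
}}

```text
clock: 21.4
tool_pos: [0.5015, -0.3793, 0.0713]
eef_rot: [0.658, 0.753, -0.001, -0.003]
contact_force: [0.9, -2.5, 5.9]
opening: 0.009
finger_force: 2.3
```

Emit:
{"op": "step_arm", "data": {
  "increments": [
    [[0,0,-0.1],[0,0,0]],
    [[0,0,-0.1],[0,0,0]],
    [[0,0,-0.1],[0,0,0]],
    [[0,0,-0.1],[0,0,0]],
    [[0,0,-0.1],[0,0,0]],
    [[0,0,-0.1],[0,0,0]],
    [[0,0,0],[0,0,0]],
    [[0,0,0],[0,0,0]],
    [[0,0,0],[0,0,0]],
    [[0,0,0],[0,0,0]]
  ]
}}

```text
clock: 22.4
tool_pos: [0.5015, -0.379, 0.0667]
eef_rot: [0.658, 0.753, -0.001, -0.003]
contact_force: [-1.1, -2.9, 15.3]
opening: 0.005
finger_force: 7.4
```

Emit:
{"op": "step_arm", "data": {
  "increments": [
    [[0,0,-0.1],[0,0,0]],
    [[0,0,-0.1],[0,0,0]],
    [[0,0,0],[0,0,0]],
    [[0,0,0],[0,0,0]],
    [[0,0,0],[0,0,0]],
    [[0,0,0],[0,0,0]],
    [[0,0,0],[0,0,0]],
    [[0,0,0],[0,0,0]],
    [[0,0,0],[0,0,0]],
    [[0,0,0],[0,0,0]]
  ]
}}

```text
clock: 23.4
tool_pos: [0.5015, -0.3791, 0.0664]
eef_rot: [0.658, 0.753, -0.001, -0.003]
contact_force: [-4.6, -0.0, 26.5]
opening: 0.005
finger_force: 13.3
```

Emit:
{"op": "step_arm", "data": {
  "increments": [
    [[0,0,0.5],[0,0,0]],
    [[0,0,1],[0,0,0]],
    [[0,0,2],[0,0,0]],
    [[0,0,3],[0,0,0]],
    [[0,0,3],[0,0,0]],
    [[0,0,3],[0,0,0]],
    [[0,0,2],[0,0,0]],
    [[0,0,0],[0,0,0]],
    [[0,0,0],[0,0,0]],
    [[0,0,0],[0,0,0]]
  ]
}}

```text
clock: 24.4
tool_pos: [0.5003, -0.3774, 0.2064]
eef_rot: [0.658, 0.753, -0.001, -0.006]
contact_force: [-1.3, 0.9, 0.4]
opening: 0.0
finger_force: 0.0
```

Run:
```python
from h import *
s=r.get_state(); print(s['clock'],s['tool_pos'],s['contact_force'])
snap('side','s7')
a=cv2.imread('pics/s7.png')[130:280,200:400]
cv2.imwrite('pics/s7c.png',cv2.resize(a,(800,600),interpolation=cv2.INTER_CUBIC))
```

```text
24.4 [ 0.50025419 -0.37738441  0.20642301] [-1.34895764  0.90486237  0.44258584]
```

View pics/s7c.png

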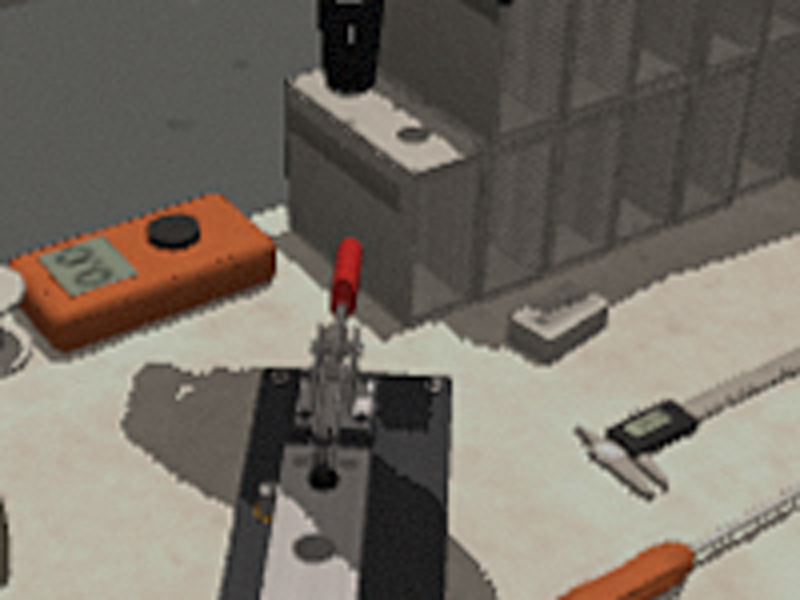

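The handle lies level (grip at (345,275)), the foot stands on the plate at (322,478), and the fingers are clear. I'm handing it in.

```bash
python3 -c "
from plant import r
print(r.finish_job())"
```

```text
the job is handed in; nothing more can be done
None
```

I nudged the plate onto both side dowels, then the end dowel, pressed the fixture's red clamp handle fully down, and handed the job in at about 24 s; no verdict was returned.

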